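# Snap the brass tip home in a spray nozzle with a hinged hand press

## Task

The brass tip of the black spray nozzle is standing proud of its body. Set the nozzle upright in the steel cup of the hand press with the tip up, let go of it, swing the red upper handle over onto it and squeeze the handles together until the resistance peaks and the tip snaps home; ease off at once when it gives, for the nozzle body is plastic and must not be crushed. Leave the nozzle standing in the cup and do not disturb the other things.

Things in the scene. Friction and masses are not known exactly. Their poses are not given: they have to be found in the camera images.
- nozzle_mid (a point): Loose black plastic spray nozzle, round, upright, 70 mm tall (65.5 with its brass tip home), 0.1 kg. This point: on its axis, 35 mm above its underside; z up its axis. From below: foot 28 mm diameter up to 16 mm height (edge chamfered 2.5 mm), ribbed grip body 32 mm diameter from 16 to 46 mm, taper to 56 mm, brass tip 14 mm diameter on top.
- tip_top (a point): Middle of the top face of the brass tip; z up its axis. 35 mm above nozzle_mid while proud, 30.5 mm with the tip home (4.5 mm of travel). A snap spring inside resists: the force climbs to about 25 N near 1.5 mm of travel, falls to nothing at 3 mm; from there the spring draws the tip home and keeps it. Let go sooner, the tip springs back. Over 45 N the nozzle is crushed.
- cup_floor (a point): Steel cup of the press, 48 mm outer diameter, pocket 30 mm diameter, 12 mm deep, open upwards. This point: middle of the pocket's floor, where the nozzle's foot stands (its grip body then starts 4 mm above the rim). z up, x and y as of the hinge. It lies 75 mm from the hinge pin along the hinge's x, 53 mm above the surface.
- hinge (a point): Middle of the hinge pin of the press, 133 mm above the surface. Two handles are hinged at one end, like a large nutcracker; the lower is bolted on a wooden block (300 x 90 x 30 mm) fixed under the upper. x: level, from the pin along the lower handle to the handle ends; y: the pin's axis; z up. Cheeks beside the pin reach 15 mm from it in x and z, 22 mm in y.
- handle (a joint): Angle of the upper handle, rad: 0 = level, pointing along the hinge's x; grows as it is raised, 1.57 = upright. It starts past upright (1.6 to 1.8). The stiff pivot (0.4 N m) keeps it where it is left; 0.25 kg. Under it, 75 mm from the pin, is the ram, a flat disc of 24 mm on a screw, set to any length within 12 mm: it meets the proud tip somewhere from 0 to 0.16; no reading tells where.
- handle_grip (a point): Point on the outer face (the top face when closed) of the upper handle's red grip, 170 mm from the pin. x along the handle away from the pin, z out of that face. The grip is 26 mm wide, 14 mm thick, from 110 to 215 mm from the pin; nearer the pin the handle is a grey bar 22 x 12 mm. The pin lies on the handle's middle line. Pressing here takes about 12 N at the peak.
- grease_pot: Bystander: stainless grease pot with hinged lid and black knob, 78 mm diameter, 80 mm tall; origin under its centre.
- socket: Bystander: loose steel socket, 34 mm diameter, 48 mm tall, standing; origin under its centre.
- spray_bottle: Bystander: green plastic bottle, capped, 68 mm diameter, 200 mm tall; origin under its centre.
- tyre_lever1: Bystander: flat aluminium tyre lever, 155 x 20 x 12 mm, lying; origin under its middle, x along it.
- tyre_lever2: Bystander: the second aluminium tyre lever, like the first.

How it is judged:
On the way, in this order (a step that is already met when the one before it is completed fails the run):
1. the nozzle stands in the cup, tip still proud, and has been let go (horizontal distance between nozzle_mid and cup_floor below 0.004 m and z of nozzle_mid in the frame of cup_floor below 0.038 m and angle between nozzle_mid's own z axis and vertical below 0.07 rad and z of tip_top in the frame of nozzle_mid above 0.033 m and contact force between the fingers and nozzle below 0.3 N), for 0.2 s.
2. the press's upper handle bears on the proud tip (horizontal distance between nozzle_mid and cup_floor below 0.004 m and z of nozzle_mid in the frame of cup_floor below 0.038 m and angle between nozzle_mid's own z axis and vertical below 0.07 rad and contact force between handle and nozzle above 15 N and z of tip_top in the frame of nozzle_mid above 0.0325 m).
3. the tip has snapped home (z of tip_top in the frame of nozzle_mid below 0.0313 m), for 0.1 s.
At the end, for the whole second after the job is handed in: The tip is home (at least 3.7 of its 4.5 mm), and the nozzle stands at rest in the cup's pocket: its axis within 4 mm of the cup's, tilted less than 4 degrees, its underside within 3 mm of the pocket's floor. The handle may stay where it is (horizontal distance between nozzle_mid and cup_floor below 0.004 m and z of nozzle_mid in the frame of cup_floor below 0.038 m and angle between nozzle_mid's own z axis and vertical below 0.07 rad and z of tip_top in the frame of nozzle_mid below 0.0313 m and linear speed of nozzle below 0.02 m/s); the robot touches nothing.
It fails at once if the nozzle is pressed by the handle with more than 45 N (crushed) (contact force between handle and nozzle above 45 N).
It fails at once if a bystander is moved more than 20 mm (distance of any of grease_pot, socket, spray_bottle, tyre_lever1, tyre_lever2 from where it was at the start of the episode above 0.02 m).
It also fails if it takes over 66 s, if anything falls off the work surface, if the arm or the gripper's body presses on something with over 40 N, if the wrist force passes 120 N, or if a joint passes its speed limit or range.

## Robot

A 6-joint arm with a two-finger parallel gripper is mounted at the origin on the work surface. World frame = base frame: x ahead of the robot, y to its left, z up, the work surface at z = 0. Lengths are in m, angles in rad, forces in N, time in s.
With the tool pointing down it reaches from about 0.225 to 0.725 m from the base axis. Payload 3.1 kg.
Tool frame: the origin (TCP) lies midway between the tips of the shut fingers; the grasp point (between the pads) lies 19 mm behind it; y points along the fingers, z is the direction in which the jaws open and shut, and the axes are right-handed (so a half turn about y gives the same grasp; the last joint's range is limited). The gripper opens to 85 mm and grips with 20 to 120 N. Pads are 22 mm wide; open, the fingers measure 114 mm over their backs; the gripper's body (76 mm by 85 mm) begins 54 mm behind the grasp point. The pads swing forward as they close: fully open they stand 13 mm farther back than shut.
Start: joints at [-1.444, 0.048, 0.099, 1.622, 0, 1.443], TCP at [0.132, -0.508, 0.231] pointing down, gripper open.
Joint ranges: [-2.91, 2.91], [-0.99, 1.94], [-1.21, 1.42], [-2.12, 2.29], [-1.49, 1.47], [-3.14, 3.14]. Speed limits (rad/s): [2.79, 2.79, 3.14, 3.14, 3.14, 3.14].

## Interface

Orientations are given as a 3x3 rotation matrix whose columns are the frame's x, y, z axes.
In Python, from station import get_state, grab_frame, camera_info, finish_job, search_frame gives the robot as it stands.
- The arm moves only by the tool step_arm, never from a script. Its argument "rows" is one flat list of numbers, 5 for each row, row after row: the shift along the tool's x, y, z in mm, then the turn about the tool's y in degrees, then the opening, from 0 (shut) to 1 (fully open). In form: [x, y, z, spin, hand, x, y, z, spin, hand, ...]. A call has 1 to 8 rows; each row is the pose to reach, as a shift and turn from the pose commanded when the call began, along the tool's axes at that moment; what a row does not reach only later rows make up. A row lasts 1/10 s, in which the tool goes at most 50 mm and 8.59 degrees, less where a joint would pass 70% of its speed; a pose out of reach is approached as far as the arm can. A call with a gripper value outside its range is refused whole. The fingers move at their own pace and stop on an object; the grip force is fixed at half the most. Time passes only in rows, so rows that repeat a pose let the fingers close. It gives the time, the measured TCP pose, the force and the opening at its end, in the units of the state.
- get_state(): the state, without advancing time (a new reading comes with each control period).
- grab_frame(name): name is "scene" or "side" or "wrist"; returns the picture (420x560x3 uint8, red, green, blue); there is no depth.
- camera_info(name): a dict with "camera_matrix" (3x3 intrinsics, pixels), "R" (3x3) and "t" (3): a world point X has camera coordinates R X + t. Camera axes: x right, y down, z forward; pixel columns grow to the right and rows downward; lengths in m; the calibration is good to about 2 mm. A picture is of the moment at which its call begins: read the wrist's pose just before it. camera_info takes no time and is no camera call; for the wrist camera it gives the pose at the moment of the call.
- finish_job(): hands the job in, once; it reports no verdict.
Trained networks look in the newest picture that a camera, given by its name, has taken for a name from the list of things; names that differ only in an ending like _2 or _b are one class to them, and where a whole thing is asked for, a point or a joint stands for the part that bears it (a point fixed in the world has none). Each returns a list of dicts, best first, with "conf" (0 to 1); they miss things now and then, are a little off and sometimes report something else, mostly with a low value. They report only what shows in the picture. A call takes as long as a camera call.
- search_frame(camera, label): "extent" ([left, top, right, bottom] in pixels, round what is visible of it).
The state is a dict: "t": time; "joint_pos": joint angles; "qvel": joint speeds; "joint_efforts": joint torques, N m; "tool_pos": TCP position; "tool_rot": TCP orientation; "wrist_force": force on the tool from outside, world axes, zero at the start; "wrist_torque": the same for the moment, N m; "gripper_width": finger opening in m.
Only numpy, scipy, OpenCV 4.12 (cv2) and the standard library are available. Lean on these libraries where they do the work, as an engineer would, in place of code of your own. Each camera call takes 0.05 s, during which the arm holds its last target.

## Working session

There is one attempt and no reset: what is moved stays moved. The work goes in short steps, Python scripts to look and compute and a tool call to move; the robot and the scene stay as the last step left them, time stands still between calls to the robot, and variables do not carry over. Pictures are saved under pics/ and viewed, and the job is handed in when it is done.

Besides the shell and the picture viewer there is one more tool, called after "Emit:" as name(argument=value, ...) on one line, values as JSON. step_arm: Moves the arm, as the interface text tells. Its arguments: {"type":"object","properties":{"rows":{"type":"array"}},"required":["rows"]}

```bash
mkdir -p pics; ls
python3 - <<'E'
from station import *
import cv2,numpy as np
s=get_state();print({k:np.round(v,3).tolist() for k,v in s.items()})
for n in ["scene","side","wrist"]:
    f=grab_frame(n);cv2.imwrite(f"pics/{n}0.png",f[:,:,::-1]);c=camera_info(n);print(n,np.round(c["camera_matrix"],1).tolist(),np.round(c["R"],3).tolist(),np.round(c["t"],3).tolist())
    for l in ["nozzle_mid","tip_top","cup_floor","hinge","handle","handle_grip","grease_pot","socket","spray_bottle","tyre_lever1"]:
        try: r=search_frame(n,l)
        except Exception as e: r=[];print(l,e)
        print(l,[(np.round(d["extent"]).tolist(),round(d["conf"],2)) for d in r[:3]])
E
```

```text
pics
{'t': 0.0, 'joint_pos': [-1.444, 0.049, 0.098, 1.622, 0.0, 1.443], 'qvel': [0.0, -0.0, 0.0, -0.001, 0.001, 0.001], 'joint_efforts': [-0.0, -33.878, 32.002, 0.02, -0.0, -0.0], 'tool_pos': [0.132, -0.507, 0.23], 'tool_rot': [[-0.968, -0.0, 0.252], [-0.252, 0.002, -0.968], [-0.0, -1.0, -0.002]], 'wrist_force': [-0.73, 0.026, 0.058], 'wrist_torque': [-0.01, 0.002, 0.028], 'gripper_width': 0.086}
scene [[392.7, 0.0, 279.4], [0.0, 392.7, 211.6], [0.0, 0.0, 1.0]] [[0.152, 0.988, 0.004], [0.637, -0.095, -0.765], [-0.755, 0.119, -0.644]] [-0.126, -0.277, 1.638]
nozzle_mid [([184.0, 236.0, 198.0, 253.0], 0.46)]
tip_top [([302.0, 186.0, 315.0, 197.0], 0.6)]
cup_floor [([377.0, 179.0, 393.0, 210.0], 0.41)]
hinge [([279.0, 131.0, 341.0, 230.0], 0.57), ([376.0, 181.0, 394.0, 210.0], 0.48)]
handle [([322.0, 129.0, 341.0, 191.0], 0.92)]
handle_grip [([321.0, 133.0, 338.0, 189.0], 0.65)]
grease_pot [([191.0, 200.0, 212.0, 224.0], 0.95)]
socket [([136.0, 223.0, 154.0, 239.0], 0.6)]
spray_bottle [([267.0, 232.0, 297.0, 301.0], 0.58)]
tyre_lever1 [([392.0, 197.0, 411.0, 231.0], 0.48)]
side [[388.7,
[... 265 characters left out ...]
[224.0, 149.0, 377.0, 364.0], 0.67)]
handle [([228.0, 146.0, 269.0, 252.0], 0.69)]
handle_grip [([224.0, 150.0, 266.0, 255.0], 0.95)]
grease_pot [([371.0, 194.0, 407.0, 228.0], 0.63), ([225.0, 146.0, 376.0, 364.0], 0.19)]
socket [([395.0, 163.0, 410.0, 185.0], 0.8)]
spray_bottle [([226.0, 130.0, 248.0, 200.0], 0.92)]
tyre_lever1 [([162.0, 356.0, 204.0, 420.0], 0.94), ([122.0, 332.0, 165.0, 399.0], 0.58)]
wrist [[322.8, 0.0, 278.8], [0.0, 322.8, 213.6], [0.0, 0.0, 1.0]] [[0.253, -0.967, 0.001], [-0.928, -0.243, 0.284], [-0.274, -0.073, -0.959]] [-0.526, -0.036, 0.377]
nozzle_mid []
tip_top []
cup_floor []
hinge []
handle []
handle_grip []
grease_pot []
socket []
spray_bottle []
tyre_lever1 []
```

Run:
```python
import cv2
a=cv2.imread("pics/scene0.png")[110:320,110:430];cv2.imwrite("pics/s_c.png",cv2.resize(a,None,fx=2.5,fy=2.5,interpolation=cv2.INTER_CUBIC))
a=cv2.imread("pics/side0.png")[120:420,110:430];cv2.imwrite("pics/d_c.png",cv2.resize(a,None,fx=2,fy=2,interpolation=cv2.INTER_CUBIC))
```

```text
(no output)
```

View pics/s_c.png

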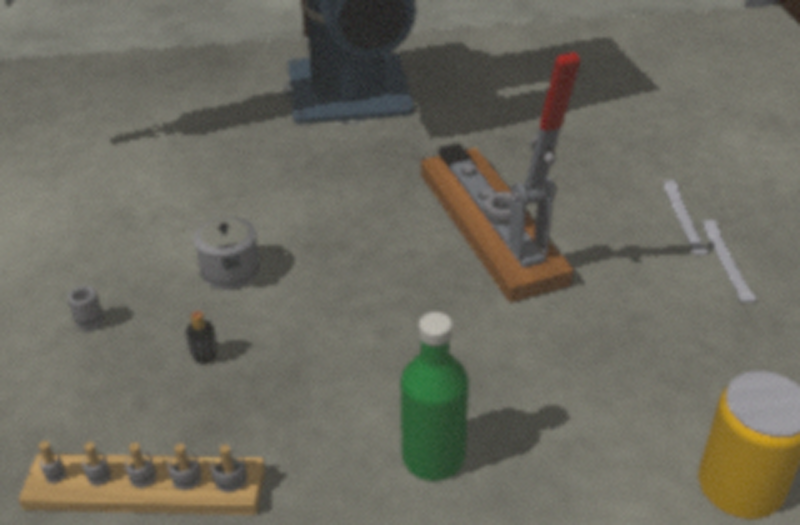

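View pics/d_c.png

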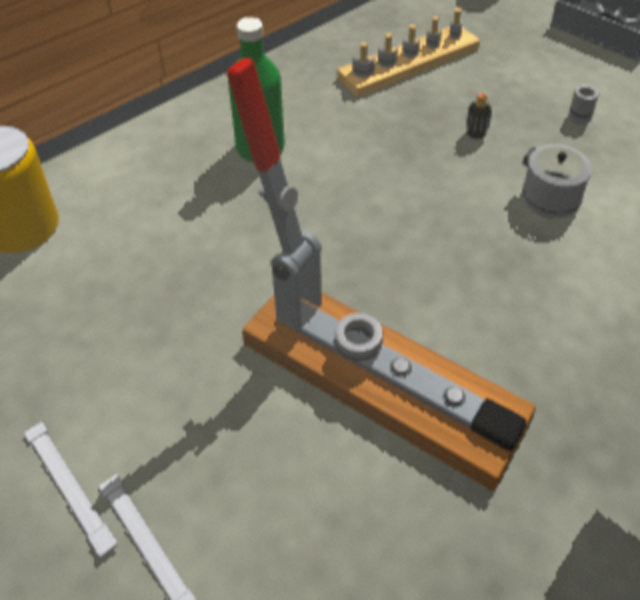

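View pics/wrist0.png

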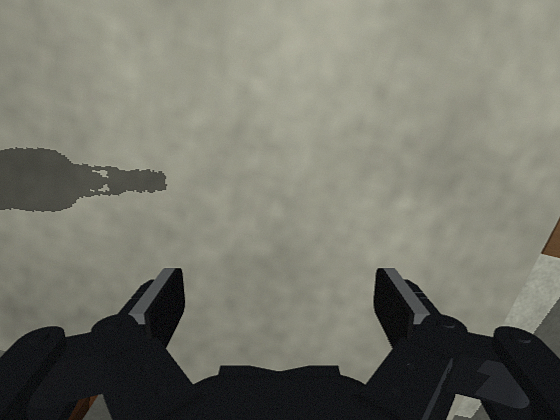

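```bash
cat > h.py <<'E'
from station import *
import cv2,numpy as np
def ray(n,uv,c=None):
    c=c or camera_info(n);R=np.array(c["R"]);t=np.array(c["t"]);K=np.array(c["camera_matrix"])
    d=R.T@np.linalg.inv(K)@np.array([uv[0],uv[1],1.]);return -R.T@t,d/np.linalg.norm(d)
def onz(n,uv,z,c=None):
    o,d=ray(n,uv,c);return o+d*(z-o[2])/d[2]
def tri(l):
    A=np.zeros((3,3));b=np.zeros(3)
    rs=[ray(*x) for x in l]
    for o,d in rs:
        P=np.eye(3)-np.outer(d,d);A+=P;b+=P@o
    X=np.linalg.solve(A,b);return X,[np.linalg.norm((np.eye(3)-np.outer(d,d))@(X-o)) for o,d in rs]
def proj(n,X,c=None):
    c=c or camera_info(n);p=np.array(c["R"])@X+np.array(c["t"]);p=np.array(c["camera_matrix"])@p;return p[:2]/p[2]
E
python3 - <<'E'
from h import *
np.set_printoptions(precision=4,suppress=True)
S=lambda u,v:("scene",(110+u/2.5,110+v/2.5))
D=lambda u,v:("side",(110+u/2,120+v/2))
for k,a,b in [("tip",S(197,316),D(481,97)),("foot",S(204,358),D(478,135)),("cup",S(503,203),D(359,334)),("pin",S(531,191),D(296,255)),("griptop",S(568,58),D(240,66)),("gripbase",S(552,130),D(265,166))]:
    print(k,*tri([a,b]))
print("cup z.065",onz(*S(503,203),.065),onz(*D(359,334),.065))
print("nozmid", onz("scene",(191,244.5),.035),onz("side",(350,179),.035))
for p in [(422,160),(474,150),(575,270),(512,290)]: print("blk S",onz(*S(*p),.03))
for p in [(244,335),(276,296),(534,408),(496,480)]: print("blk D",onz(*D(*p),.03))
for l,p in [("pot",(390,210)),("pot base",(388,226)),("sock",(402,174)),("bottle base",(239,199))]: print(l,onz("side",p,0))
for p in [(88,322),(228,275),(433,470)]: print("S base",onz(*S(*p),0))
E
```

```text
tip [ 0.5911 -0.2258  0.0658] [np.float64(0.00019448246197202883), np.float64(0.00019448246197200443)]
foot [ 0.5891 -0.2286 -0.0037] [np.float64(0.0015016385954910738), np.float64(0.001501638595491079)]
cup [0.4275 0.1671 0.0612] [np.float64(0.0005549729777267498), np.float64(0.0005549729777267293)]
pin [0.5014 0.1826 0.1328] [np.float64(0.00043056437832008634), np.float64(0.0004305643783201224)]
griptop [0.5488 0.1943 0.3392] [np.float64(0.0004183464413057308), np.float64(0.00041834644130568985)]
gripbase [0.5295 0.1914 0.238 ] [np.float64(0.0002851750926703083), np.float64(0.0002851750926702753)]
cup z.065 [0.4327 0.1662 0.065 ] [0.4254 0.1685 0.065 ]
nozmid [ 0.5933 -0.2237  0.035 ] [ 0.5845 -0.2219  0.035 ]
blk S [0.2695 0.0838 0.03  ]
blk S [0.2552 0.1634 0.03  ]
blk S [0.5382 0.2382 0.03  ]
blk S [0.5632 0.1511 0.03  ]
blk D [0.5249 0.24   0.03  ]
blk D [0.5417 0.1824 0.03  ]
blk D [0.2631 0.0863 0.03  ]
blk D [0.2429 0.1709 0.03  ]
pot [ 0.4513 -0.2347  0.    ]
pot base [ 0.4196 -0.1808  0.    ]
sock [ 0.5186 -0.3915  0.    ]
bottle base [0.7618 0.0339 0.    ]
S base [ 0.5111 -0.3687 -0.    ]
S base [ 0.4481 -0.1984 -0.    ]
S base [0.7956 0.0151 0.    ]
```

Run:
```python
from h import *
np.set_printoptions(precision=4,suppress=True)
c=camera_info("wrist");R=np.array(c["R"]);o=-R.T@np.array(c["t"]);s=get_state();T=np.array(s["tool_rot"])
print(o, T.T@(o-s["tool_pos"]), T.T@R.T)
# target TCP where nozzle center appears centre: 
for uv in [(279,130),(279,200)]:
  X=onz("wrist",uv,.07); print(uv,T.T@(X-s["tool_pos"]))
print(T.T@(np.array([.588,-.225,.07])-s["tool_pos"]))
```

```text
[ 0.2038 -0.4902  0.3727] [-0.0737 -0.1414  0.0007] [[-0.0014  0.9589  0.2836]
 [-0.0012 -0.2836  0.9589]
 [ 1.      0.001   0.0015]]
(279, 130) [-0.0633  0.1613  0.0013]
(279, 200) [0.0021 0.1613 0.0014]
[-0.5123  0.1613 -0.1591]
```

Emit:
step_arm(rows=[-465,0,-159,0,1,-465,0,-159,0,1,-465,0,-159,0,1,-465,0,-159,0,1,-465,0,-159,0,1,-465,0,-159,0,1,-465,0,-159,0,1,-465,0,-159,0,1])

```text
t: 2.45
tool_pos: [0.4676, -0.286, 0.2315]
tool_rot: [[-0.968, 0.001, 0.252], [-0.252, -0.001, -0.968], [-0.0, -1.0, 0.001]]
wrist_force: [0.2, -0.7, -0.4]
gripper_width: 0.0856
```

Emit:
step_arm(rows=[-78,0,-27,0,1,-78,0,-27,0,1,-78,0,-27,0,1,-78,0,-27,0,1])

```text
t: 2.85
tool_pos: [0.5349, -0.2411, 0.2309]
tool_rot: [[-0.967, -0.001, 0.254], [-0.254, -0.0, -0.967], [0.001, -1.0, -0.0]]
wrist_force: [0.5, 0.1, 0.3]
gripper_width: 0.0856
```

```bash
cat > look.py <<'E'
from h import *
import sys
np.set_printoptions(precision=4,suppress=True)
n=sys.argv[1];cam=sys.argv[2]
s=get_state();c=camera_info(cam);f=grab_frame(cam);cv2.imwrite(f"pics/{n}.png",f[:,:,::-1])
import pickle;pickle.dump((s,c),open(f"pics/{n}.pkl","wb"))
print(s["t"],s["tool_pos"],s["wrist_force"],s["gripper_width"])
for l in sys.argv[3:]: print(l,[(np.round(d["extent"],1).tolist(),round(d["conf"],2)) for d in search_frame(cam,l)[:3]])
E
python3 look.py w1 wrist nozzle_mid tip_top
```

```text
2.85 [ 0.5349 -0.2411  0.2309] [0.4636 0.1138 0.3418] 0.08563641630191439
nozzle_mid [([262.8, 116.7, 296.4, 148.3], 0.58)]
tip_top [([273.3, 129.1, 289.1, 142.2], 0.61)]
```

View pics/w1.png

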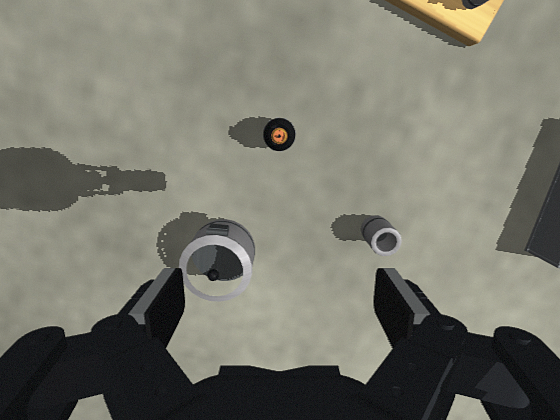

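Run:
```python
from h import *
import pickle
np.set_printoptions(precision=4,suppress=True)
s,c=pickle.load(open("pics/w1.pkl","rb"));T=np.array(s["tool_rot"])
for n,uv,z in [("tip",(280.5,135),.07),("body",(279.7,133.5),.046),("pot",(219,265),.065),("sock",(384,238),.048)]:
  X=onz("wrist",uv,z,c);print(n,X,T.T@(X-s["tool_pos"]))
```

```text
tip [ 0.5924 -0.2287  0.07  ] [-0.0589  0.1608  0.0026]
body [ 0.5925 -0.228   0.046 ] [-0.0592  0.1848  0.002 ]
pot [ 0.4485 -0.2006  0.065 ] [ 0.0731  0.166  -0.061 ]
sock [ 0.5158 -0.3639  0.048 ] [0.0494 0.1829 0.114 ]
```

Emit:
step_arm(rows=[-59,0,2.5,0,1,-59,40,2.5,0,1,-59,90,2.5,0,1,-59,130,2.5,0,1,-59,130,2.5,0,1])

```text
t: 3.5
tool_pos: [0.5855, -0.2272, 0.0921]
tool_rot: [[-0.968, -0.016, 0.25], [-0.25, 0.008, -0.968], [0.013, -1.0, -0.012]]
wrist_force: [-1.0, 0.3, -1.7]
gripper_width: 0.0859
```

```bash
python3 look.py w2 wrist nozzle_mid tip_top
```

```text
3.5 [ 0.5855 -0.2272  0.0921] [-0.994   0.2577 -1.693 ] 0.08592966053056904
nozzle_mid [([255.1, 192.7, 305.7, 257.4], 0.65)]
tip_top []
```

View pics/w2.png

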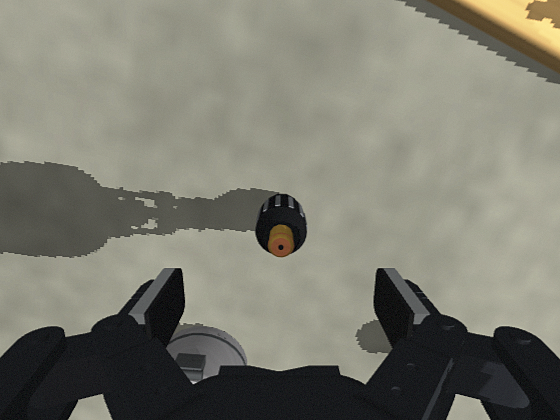

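Run:
```python
from h import *
import pickle
np.set_printoptions(precision=4,suppress=True)
s,c=pickle.load(open("pics/w2.pkl","rb"));T=np.array(s["tool_rot"])
for n,uv,z in [("tip",(281,247),.07)]:
  X=onz("wrist",uv,z,c);print(n,X,T.T@(X-s["tool_pos"]))
print(get_state()["tool_pos"])
```

```text
tip [ 0.5919 -0.2276  0.07  ] [-0.0064  0.0219  0.0022]
[ 0.5929 -0.2306  0.104 ]
```

Emit:
step_arm(rows=[0,40,-1,0,1,0,84,-1,0,1,0,84,-1,0,1])

```text
t: 3.95
tool_pos: [0.5894, -0.2273, 0.0145]
tool_rot: [[-0.968, -0.006, 0.251], [-0.251, 0.003, -0.968], [0.005, -1.0, -0.004]]
wrist_force: [-1.5, 0.7, -2.1]
gripper_width: 0.0854
```

```bash
python3 look.py w3 wrist nozzle_mid tip_top
```

```text
3.95 [ 0.5894 -0.2273  0.0145] [-1.4984  0.7477 -2.0747] 0.08541540234807755
nozzle_mid [([238.4, 232.8, 319.2, 363.9], 0.71)]
tip_top [([256.6, 301.7, 299.6, 366.2], 0.64)]
```

View pics/w3.png

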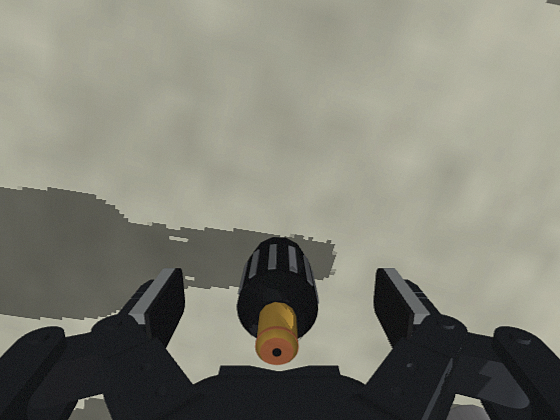

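Emit:
step_arm(rows=[0,0,0,0,0,0,0,0,0,0,0,0,0,0,0,0,0,0,0,0,0,0,0,0,0,0,0,0,0,0,0,0,0,0,0,0,0,0,0,0])

```text
t: 4.9
tool_pos: [0.5931, -0.2286, 0.0188]
tool_rot: [[-0.968, 0.002, 0.252], [-0.252, -0.001, -0.968], [-0.002, -1.0, 0.002]]
wrist_force: [-0.4, 0.5, 5.7]
gripper_width: 0.0299
```

```bash
python3 look.py w4 wrist nozzle_mid tip_top
```

```text
4.9 [ 0.5931 -0.2286  0.0188] [-0.3521  0.4722  5.7242] 0.02985034407998293
nozzle_mid [([241.9, 240.6, 316.5, 360.2], 0.8)]
tip_top [([258.7, 303.2, 301.8, 363.7], 0.91)]
```

View pics/w4.png

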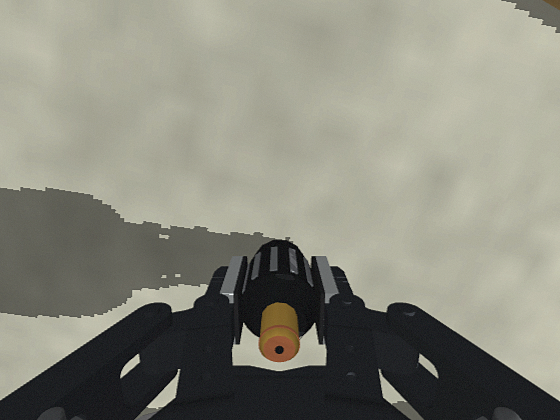

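Emit:
step_arm(rows=[0,-40,0,0,0,0,-90,0,0,0,0,-140,0,0,0,0,-170,0,0,0,0,-170,0,0,0])

```text
t: 5.55
tool_pos: [0.5948, -0.2296, 0.194]
tool_rot: [[-0.968, 0.01, 0.252], [-0.252, -0.005, -0.968], [-0.008, -1.0, 0.007]]
wrist_force: [0.3, 0.0, -0.8]
gripper_width: 0.0304
```

```bash
python3 look.py s5 side nozzle_mid tip_top; python3 -c "
from h import *
s=get_state();print(np.round(s['joint_pos'],3),s['tool_pos'],s['gripper_width'])"
```

```text
5.55 [ 0.5948 -0.2296  0.194 ] [ 0.2842  0.0144 -0.7779] 0.030415176017877976
nozzle_mid []
tip_top []
[-0.473  0.335  0.337  1.576 -0.     2.413] [ 0.59144773 -0.2278912   0.18552748] 0.03012830547655807
```

View pics/s5.png

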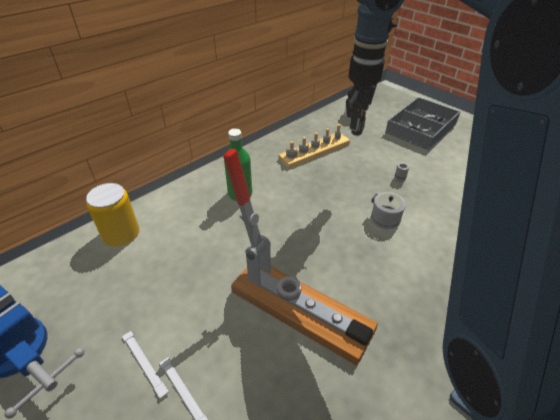

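Emit:
step_arm(rows=[3,0,-20,-8,0,6,0,-40,-16,0,9,0,-60,-24,0,12,0,-80,-32,0,15,0,-100,-40,0,18,0,-120,-48,0,20,0,-140,-56,0,20,0,-150,-64,0])

```text
t: 6.5
tool_pos: [0.5324, -0.0861, 0.1838]
tool_rot: [[-0.191, -0.007, 0.982], [-0.982, 0.002, -0.191], [-0.001, -1.0, -0.007]]
wrist_force: [0.4, -0.0, -0.2]
gripper_width: 0.03
```

Emit:
step_arm(rows=[0,0,0,-8,0,0,0,0,-16,0,0,0,0,-24,0,0,0,0,-32,0,0,0,0,-40,0,0,0,0,-48,0,0,0,0,-56,0,0,0,0,-64,0])

```text
t: 7.3
tool_pos: [0.5331, -0.0876, 0.1836]
tool_rot: [[0.798, -0.006, 0.603], [-0.603, 0.002, 0.798], [-0.006, -1.0, -0.002]]
wrist_force: [0.2, 0.0, -0.5]
gripper_width: 0.0305
```

Emit:
step_arm(rows=[0,0,0,-8,0,0,0,0,-16,0,0,0,0,-24,0,0,0,0,-32,0,0,0,0,-40,0,0,0,0,-48,0,0,0,0,-52,0,0,0,0,-52,0])

```text
t: 8.1
tool_pos: [0.5332, -0.0876, 0.184]
tool_rot: [[0.968, -0.006, -0.252], [0.252, 0.002, 0.968], [-0.005, -1.0, 0.003]]
wrist_force: [-0.7, 0.5, -1.7]
gripper_width: 0.0305
```

```bash
python3 look.py w6 wrist nozzle_mid tip_top cup_floor hinge
python3 - <<'E'
from h import *
np.set_printoptions(precision=4,suppress=True)
s=get_state();print(np.round(s['joint_pos'],3),s['tool_pos'],s['tool_rot']);T=np.array(s["tool_rot"])
print(T.T@(np.array([.428,.167,.2])-s["tool_pos"]))
E
```

```text
8.1 [ 0.5332 -0.0876  0.184 ] [-0.6882  0.4509 -1.6892] 0.030471172129331175
nozzle_mid [([239.5, 238.3, 317.1, 361.7], 0.77)]
tip_top [([263.4, 302.8, 299.8, 364.7], 0.61)]
cup_floor []
hinge [([483.1, 0.0, 559.4, 275.9], 0.63)]
[-0.287  0.087  0.051  1.536 -0.    -0.541] [ 0.5345 -0.088   0.1864] [[ 0.9679 -0.0015 -0.2513]
 [ 0.2513  0.0004  0.9679]
 [-0.0014 -1.      0.0008]]
[-0.039  -0.0133  0.2736]
```

View pics/w6.png

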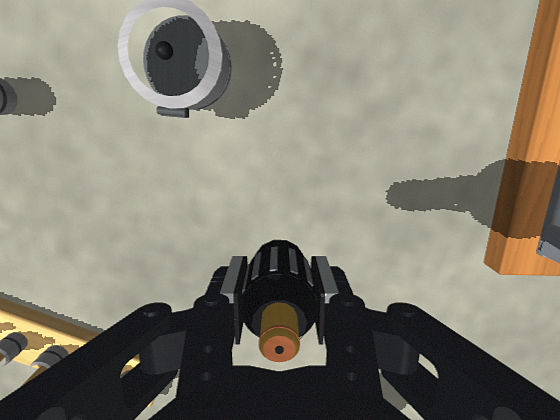

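Emit:
step_arm(rows=[-10,-10,40,0,0,-20,-10,80,0,0,-30,-10,120,0,0,-30,-10,150,0,0,-30,-10,150,0,0,-30,-10,150,0,0])

```text
t: 8.95
tool_pos: [0.4681, 0.0499, 0.1975]
tool_rot: [[0.967, 0.001, -0.253], [0.253, -0.001, 0.967], [0.001, -1.0, -0.001]]
wrist_force: [0.4, -0.3, -1.0]
gripper_width: 0.0298
```

```bash
python3 look.py w7 wrist nozzle_mid tip_top cup_floor hinge handle
```

```text
8.95 [0.4681 0.0499 0.1975] [ 0.3625 -0.3072 -1.0356] 0.029809042573357446
nozzle_mid [([243.8, 237.3, 318.5, 360.6], 0.84)]
tip_top [([261.8, 302.7, 299.9, 363.7], 0.71)]
cup_floor [([385.6, 164.5, 446.3, 218.0], 0.8)]
hinge [([346.5, 0.0, 488.3, 350.4], 0.94)]
handle [([430.8, 293.3, 486.7, 351.6], 0.81)]
```

View pics/w7.png

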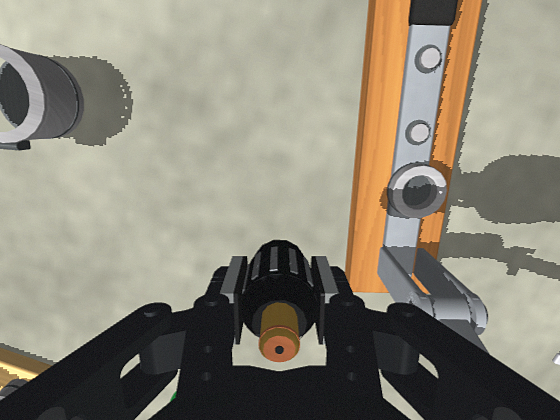

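Run:
```python
import cv2
a=cv2.imread("pics/w7.png")[120:340,340:500];cv2.imwrite("pics/w7c.png",cv2.resize(a,None,fx=2.7,fy=2.7,interpolation=cv2.INTER_CUBIC))
```

```text
(no output)
```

View pics/w7c.png

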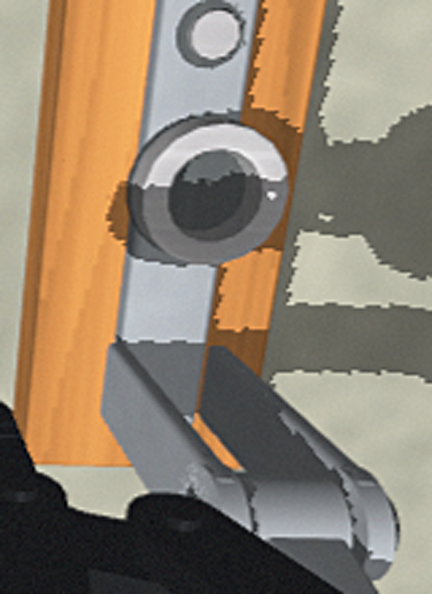

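Run:
```python
from h import *
import pickle
np.set_printoptions(precision=4,suppress=True)
s,c=pickle.load(open("pics/w7.pkl","rb"));T=np.array(s["tool_rot"])
s2=get_state();print(s["tool_pos"],s2["tool_pos"],s2["tool_rot"])
f=lambda u,v:(340+u/2.7,120+v/2.7)
X=onz("wrist",f(215.5,194),.065,c);print(X,"rel tool",T.T@(X-s2["tool_pos"]))
for uv in [(142,194),(289,194),(215,120),(215,264)]: print(onz("wrist",f(*uv),.065,c)-X)
a=onz("wrist",f(160,0),.042,c);b=onz("wrist",f(118,340),.042,c);d=a-b;print("bar dir",d/np.linalg.norm(d))
a=onz("wrist",f(248,90),.042,c);b=onz("wrist",f(207,330),.042,c);d=a-b;print("bar dir",d/np.linalg.norm(d))
p=np.array([.501,.1826]);d=X[:2]-p;print("pin-cup",d,np.linalg.norm(d))
for uv in [(235,480),(370,490)]: print("pin ends",onz("wrist",f(*uv),.14,c))
# nozzle tip location check
for z in [0]:
  print(T.T@(onz("wrist",(280,350),s["tool_pos"][2]+.051,c)-s["tool_pos"]))
```

```text
[0.4681 0.0499 0.1975] [0.4684 0.0487 0.1971] [[ 0.9681 -0.0003 -0.2505]
 [ 0.2505 -0.0001  0.9681]
 [-0.0003 -1.     -0.    ]]
[0.4284 0.1647 0.065 ] rel tool [-0.0094  0.132   0.1225]
[ 0.006  -0.0228  0.    ]
[-0.006   0.0228  0.    ]
[-0.0221 -0.009   0.    ]
[0.022  0.0087 0.    ]
bar dir [-0.9725 -0.2328  0.    ]
bar dir [-0.976  -0.2177  0.    ]
pin-cup [-0.0726 -0.0179] 0.07481357835890536
pin ends [0.4897 0.1613 0.14  ]
pin ends [0.4836 0.1961 0.14  ]
[ 0.0036 -0.051  -0.0003]
```

Emit:
step_arm(rows=[-12,0,40,0,0,-12,0,80,0,0,-12,0,122,0,0,-12,40,122,0,0,-12,80,122,0,0,-12,98,122,0,0,-12,98,122,0,0,-12,98,122,0,0])

```text
t: 10.05
tool_pos: [0.426, 0.1642, 0.0996]
tool_rot: [[0.968, -0.0, -0.251], [0.251, -0.0, 0.968], [-0.0, -1.0, -0.0]]
wrist_force: [1.4, 0.5, -0.9]
gripper_width: 0.0302
```

```bash
python3 look.py w8 wrist nozzle_mid tip_top cup_floor;python3 look.py d8 side nozzle_mid tip_top cup_floor
python3 - <<'E'
import cv2
a=cv2.imread("pics/w8.png")[150:420,160:400];cv2.imwrite("pics/w8c.png",cv2.resize(a,None,fx=2.2,fy=2.2,interpolation=cv2.INTER_CUBIC))
a=cv2.imread("pics/d8.png")[120:380,170:400];cv2.imwrite("pics/d8c.png",cv2.resize(a,None,fx=2.3,fy=2.3,interpolation=cv2.INTER_CUBIC))
E
```

```text
10.05 [0.426  0.1642 0.0996] [ 1.3615  0.4636 -0.9135] 0.03015677603026132
nozzle_mid [([242.7, 237.4, 316.2, 360.4], 0.63)]
tip_top [([257.2, 300.9, 301.0, 363.1], 0.73)]
cup_floor [([241.8, 203.8, 320.4, 264.8], 0.94), ([209.9, 0.0, 366.9, 369.4], 0.17)]
10.25 [0.4274 0.1647 0.1014] [-0.1422 -0.3367 -1.5597] 0.030372649829796355
nozzle_mid []
tip_top []
cup_floor [([280.4, 279.9, 299.3, 300.1], 0.75)]
```

View pics/w8c.png

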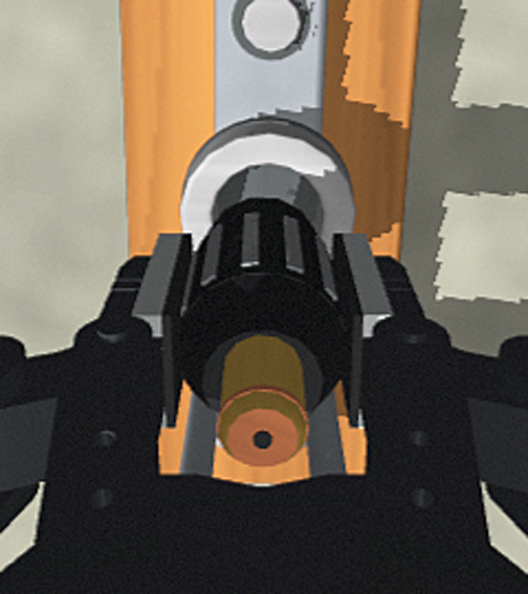

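View pics/d8c.png

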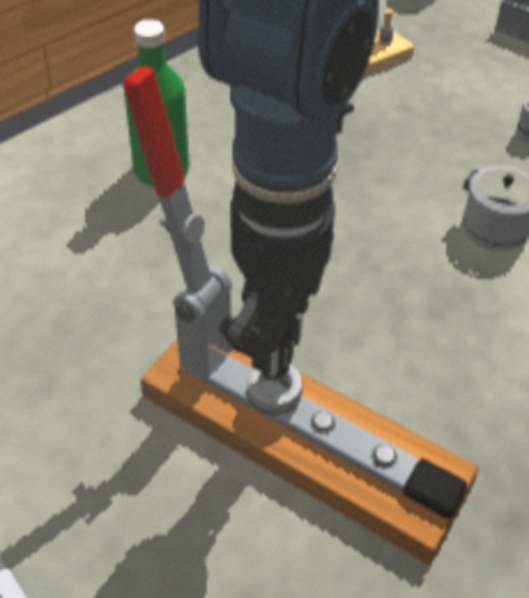

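Run:
```python
from h import *
import pickle
np.set_printoptions(precision=4,suppress=True)
s,c=pickle.load(open("pics/w8.pkl","rb"));T=np.array(s["tool_rot"]);p=np.array(s["tool_pos"]);print(p)
rel=lambda u,v,z:T.T@(onz("wrist",(160+u/2.2,150+v/2.2),z,c)-p)
print("far outer",rel(265,135,.065),"-> centre x",rel(265,135,.065)[0]+.024)
print("far inner",rel(265,165,.065),"-> centre x",rel(265,165,.065)[0]+.015)
print("lat",rel(182,205,.065),rel(354,205,.065))
print("tip", rel(262,432,p[2]+.051))
nb=p[2]-.019
for off in [0,.002,.004]:
  for h,r in [(0,.0115),(.0025,.014),(.016,.016),(.046,.016),(.056,.009)]:
    q=p+T@np.array([off-r,-(nb+h-p[2]),0]);u=proj("wrist",q,c);print(off,h,(u-[160,150])*2.2)
```

```text
[0.426  0.1642 0.0996]
far outer [-0.0199  0.0346  0.0001] -> centre x 0.0041157991008216425
far inner [-0.0117  0.0346  0.0001] -> centre x 0.0032684523605431247
lat [-0.0005  0.0346 -0.0219] [-0.0006  0.0346  0.0238]
tip [ 0.0021 -0.051  -0.0006]
0 0 [264.774  186.5672]
0 0.0025 [264.8386 180.2764]
0 0.016 [265.0825 192.6577]
0 0.046 [265.7372 253.1148]
0 0.056 [265.8939 318.1351]
0.002 0 [264.7519 194.3714]
0.002 0.0025 [264.8159 188.2463]
0.002 0.016 [265.0569 201.2792]
0.002 0.046 [265.7027 263.4358]
0.002 0.056 [265.8565 328.8077]
0.004 0 [264.7299 202.1241]
0.004 0.0025 [264.7933 196.1625]
0.004 0.016 [265.0314 209.8375]
0.004 0.046 [265.6686 273.664 ]
0.004 0.056 [265.8194 339.3783]
```

Emit:
step_arm(rows=[-0.5,6,1,0,0,-0.5,12,1,0,0,-0.5,18,1,0,0,-0.5,22,1,0,0,-0.5,22,1,0,0,-0.5,22,1,0,0])

```text
t: 11.05
tool_pos: [0.4248, 0.1653, 0.0771]
tool_rot: [[0.968, -0.001, -0.252], [0.252, -0.0, 0.968], [-0.001, -1.0, 0.0]]
wrist_force: [-0.2, 0.3, -1.1]
gripper_width: 0.0301
```

```bash
python3 look.py w9 wrist nozzle_mid;  python3 - <<'E'
import cv2
a=cv2.imread("pics/w9.png")[150:420,160:400];cv2.imwrite("pics/w9c.png",cv2.resize(a,None,fx=2.2,fy=2.2,interpolation=cv2.INTER_CUBIC))
E
```

```text
11.05 [0.4248 0.1653 0.0771] [-0.1547  0.2883 -1.0832] 0.03014896245683097
nozzle_mid [([244.7, 237.6, 316.8, 360.6], 0.6)]
```

View pics/w9c.png

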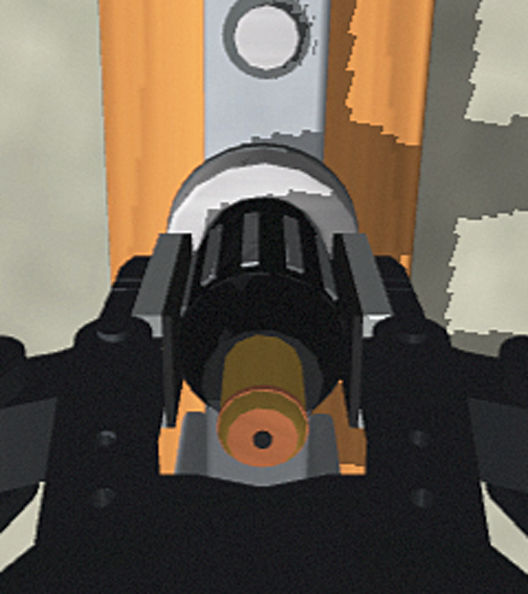

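Emit:
step_arm(rows=[0,2,0,0,0,0,4,0,0,0,0,4,0,0,0])

```text
t: 11.45
tool_pos: [0.4248, 0.1653, 0.073]
tool_rot: [[0.968, -0.0, -0.252], [0.252, -0.0, 0.968], [-0.0, -1.0, 0.0]]
wrist_force: [-0.8, 0.2, -0.2]
gripper_width: 0.0304
```

Emit:
step_arm(rows=[0,1,0,0,0,0,1,0,0,0])

```text
t: 11.65
tool_pos: [0.425, 0.1654, 0.0722]
tool_rot: [[0.968, -0.0, -0.252], [0.252, 0.0, 0.968], [-0.0, -1.0, 0.0]]
wrist_force: [-1.1, 0.3, -0.4]
gripper_width: 0.0306
```

Emit:
step_arm(rows=[0,1,0,0,0,0,1,0,0,0])

```text
t: 11.85
tool_pos: [0.4252, 0.1654, 0.0718]
tool_rot: [[0.968, 0.001, -0.252], [0.252, 0.0, 0.968], [0.001, -1.0, -0.0]]
wrist_force: [-1.3, -0.3, 2.1]
gripper_width: 0.0301
```

Emit:
step_arm(rows=[0,0,0,0,0.4,0,0,0,0,0.45,0,0,0,0,0.6,0,0,0,0,0.8,0,0,0,0,1,0,0,0,0,1,0,0,0,0,1])

```text
t: 12.55
tool_pos: [0.425, 0.1654, 0.0713]
tool_rot: [[0.968, -0.0, -0.252], [0.252, 0.0, 0.968], [-0.0, -1.0, 0.0]]
wrist_force: [-0.4, -0.5, -0.1]
gripper_width: 0.0854
```

```bash
python3 look.py w10 wrist nozzle_mid
```

```text
12.55 [0.425  0.1654 0.0713] [-0.4413 -0.4533 -0.0641] 0.08540858213507653
nozzle_mid [([241.0, 242.5, 321.1, 360.3], 0.56)]
```

View pics/w10.png

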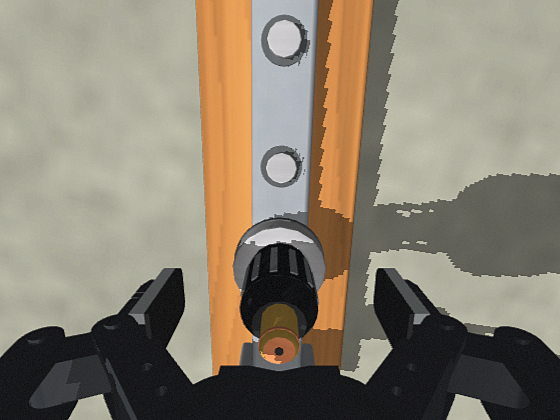

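Emit:
step_arm(rows=[0,-10,0,0,1,0,-25,0,0,1,0,-50,0,0,1,0,-90,0,0,1,0,-140,0,0,1,0,-180,0,0,1,0,-220,0,0,1,0,-240,0,0,1])

```text
t: 13.45
tool_pos: [0.426, 0.1656, 0.3166]
tool_rot: [[0.968, 0.007, -0.252], [0.252, 0.002, 0.968], [0.007, -1.0, -0.0]]
wrist_force: [0.2, 0.2, 0.2]
gripper_width: 0.0852
```

```bash
python3 look.py w11 wrist nozzle_mid tip_top cup_floor handle; python3 look.py d11 side nozzle_mid; python3 look.py s11 scene handle
python3 - <<'E'
import cv2,numpy as np
a=cv2.imread("pics/d11.png")[60:380,170:420];b=cv2.imread("pics/w11.png")[130:420,140:420]
a=cv2.resize(a,None,fx=1.8,fy=1.8,interpolation=cv2.INTER_CUBIC);b=cv2.resize(b,(345,576*290//320*345//345))
b=cv2.copyMakeBorder(b,0,576-b.shape[0],0,0,cv2.BORDER_CONSTANT)
cv2.imwrite("pics/m11.png",np.hstack([a,b]))
E
```

```text
13.45 [0.426  0.1656 0.3166] [0.2116 0.162  0.2119] 0.08520740050546285
nozzle_mid [([266.8, 161.2, 291.1, 198.9], 0.75)]
tip_top [([276.5, 182.0, 286.5, 196.3], 0.7)]
cup_floor [([258.4, 157.6, 300.0, 188.9], 0.8)]
handle [([258.9, 245.3, 295.4, 371.7], 0.92)]
13.7 [0.4248 0.1654 0.3106] [-1.3404 -0.022  -1.2104] 0.08509948221227516
nozzle_mid [([282.6, 262.3, 298.5, 292.1], 0.64)]
13.8 [0.4243 0.1652 0.3096] [ 0.2131 -0.5969 -0.7577] 0.08543598328285412
handle [([319.4, 129.3, 344.1, 192.2], 0.75)]
```

View pics/m11.png

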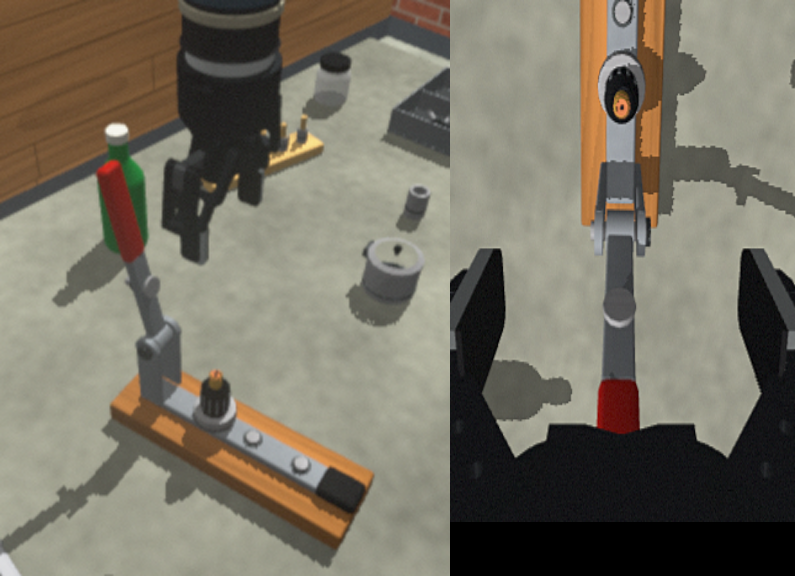

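View pics/s11.png

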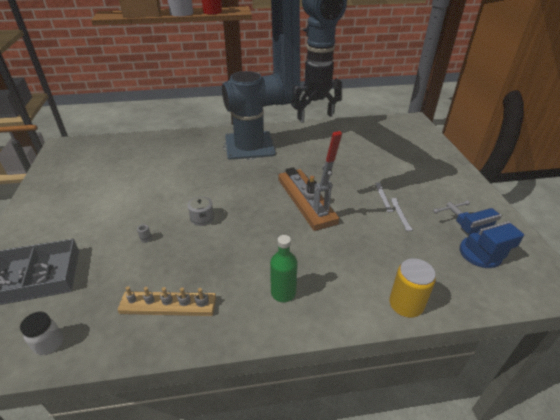

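Emit:
step_arm(rows=[0,0,-40,0,0,0,0,-80,0,0,0,0,-115,0,0,45,0,-115,0,0,90,0,-115,0,0,135,0,-115,0,0,180,0,-115,0,0,205,0,-115,0,0])

```text
t: 14.7
tool_pos: [0.6544, 0.1063, 0.3078]
tool_rot: [[0.968, -0.003, -0.252], [0.252, 0.0, 0.968], [-0.003, -1.0, 0.001]]
wrist_force: [0.6, 0.3, -0.9]
gripper_width: 0.0001
```

Emit:
step_arm(rows=[0,0,0,0,0,0,0,40,0,0,0,0,80,0,0,0,0,110,0,0,0,0,110,0,0,0,0,110,0,0])

```text
t: 15.3
tool_pos: [0.6237, 0.2125, 0.3114]
tool_rot: [[0.967, -0.001, -0.254], [0.254, -0.001, 0.967], [-0.001, -1.0, -0.001]]
wrist_force: [-0.3, -0.7, -0.3]
gripper_width: -0.0001
```

```bash
python3 look.py w12 wrist handle handle_grip; python3 look.py d12 side handle; python3 look.py s12 scene handle
python3 - <<'E'
import cv2,numpy as np
a=cv2.imread("pics/d12.png")[60:380,120:420];b=cv2.imread("pics/s12.png")[60:260,220:420]
a=cv2.resize(a,None,fx=1.4,fy=1.4,interpolation=cv2.INTER_CUBIC);b=cv2.resize(b,(370,448),interpolation=cv2.INTER_CUBIC)
cv2.imwrite("pics/m12.png",np.hstack([a,b]))
from h import *
s=get_state();print(np.round(s["tool_pos"],4))
H=np.array([.5013,.1823]);hx=np.array([-.972,-.235]);d=np.array(s["tool_pos"][:2])-H;print(d@hx,d@np.array([.235,-.972]))
E
```

```text
15.3 [0.6237 0.2125 0.3114] [-0.3292 -0.7344 -0.3021] -0.00011421253154593055
handle [([247.6, 40.7, 325.4, 119.1], 0.84)]
handle_grip [([248.2, 38.6, 326.0, 120.8], 0.58)]
15.45 [0.6246 0.211  0.3114] [-0.0944 -1.1384  0.1072] 0.0001273459279402928
handle [([222.1, 147.2, 267.4, 251.1], 0.83), ([283.2, 266.4, 295.6, 280.9], 0.19)]
15.55 [0.6248 0.2109 0.3113] [-0.3288 -0.2759 -0.1487] -0.00032192961290769756
handle [([320.2, 133.8, 342.1, 190.2], 0.57)]
[0.6249 0.2112 0.3113]
-0.12692808251746207 0.0009951112515423897
```

View pics/m12.png

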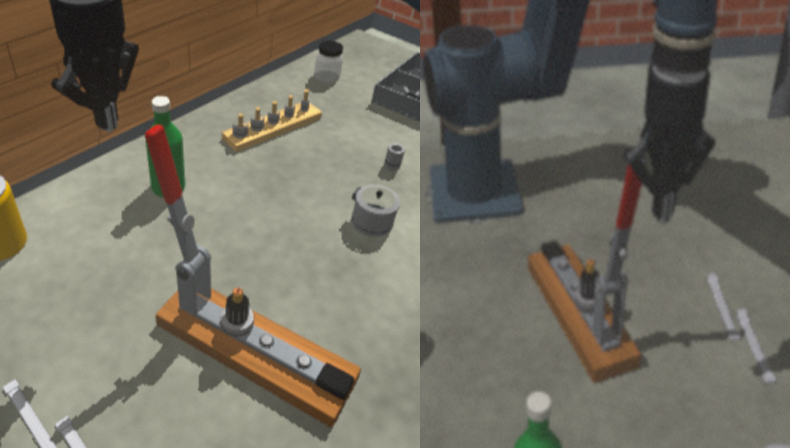

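View pics/w12.png

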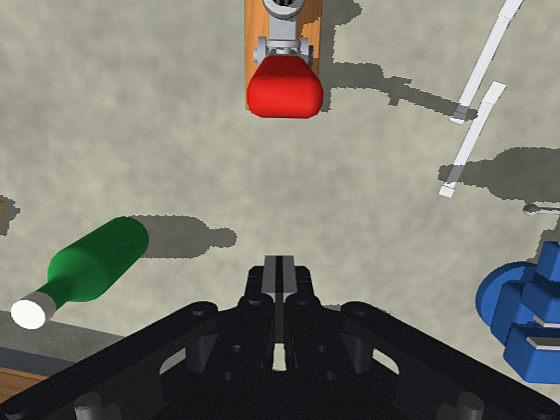

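Run:
```python
import numpy as np
for th in np.arange(1.6,-.01,-.1):
    r=.17
    x=r*np.cos(th)-.007*np.sin(th)-.011; z=.133+r*np.sin(th)+.007*np.cos(th)
    print(round(th,2),"toolx",round(-(x+.127)*1000),"tooly",round((.311-z)*1000), "abs",round(x,4),round(z,4))
```

```text
1.6 toolx -104 tooly 8 abs -0.023 0.3027
1.5 toolx -121 tooly 8 abs -0.006 0.3031
1.4 toolx -138 tooly 9 abs 0.011 0.3017
1.3 toolx -155 tooly 12 abs 0.0277 0.2987
1.2 toolx -171 tooly 17 abs 0.0441 0.294
1.1 toolx -187 tooly 23 abs 0.0599 0.2877
1.0 toolx -202 tooly 31 abs 0.075 0.2798
0.9 toolx -216 tooly 40 abs 0.0892 0.2705
0.8 toolx -229 tooly 51 abs 0.1024 0.2598
0.7 toolx -242 tooly 63 abs 0.1145 0.2479
0.6 toolx -252 tooly 76 abs 0.1254 0.2348
0.5 toolx -262 tooly 90 abs 0.1348 0.2206
0.4 toolx -270 tooly 105 abs 0.1429 0.2056
0.3 toolx -276 tooly 121 abs 0.1493 0.1899
0.2 toolx -281 tooly 137 abs 0.1542 0.1736
0.1 toolx -284 tooly 154 abs 0.1575 0.1569
-0.0 toolx -286 tooly 171 abs 0.159 0.14
```

Emit:
step_arm(rows=[-25,0,1,0,0,-45,0,1,0,0,-60,0,1,0,0,-70,0,1,0,0,-80,0,1,0,0,-90,0,1,0,0])

```text
t: 16.25
tool_pos: [0.5382, 0.1903, 0.3124]
tool_rot: [[0.968, 0.004, -0.251], [0.251, 0.001, 0.968], [0.004, -1.0, 0.0]]
wrist_force: [2.6, 0.7, 1.5]
gripper_width: -0.0001
```

Emit:
step_arm(rows=[-14,8,1,0,0,-31,8,1,0,0,-48,9,1,0,0,-65,12,2,0,0,-81,17,2,0,0,-97,23,2,0,0])

```text
t: 16.85
tool_pos: [0.4435, 0.1679, 0.2896]
tool_rot: [[0.968, 0.004, -0.251], [0.251, 0.002, 0.968], [0.005, -1.0, 0.001]]
wrist_force: [1.8, 1.0, 2.4]
gripper_width: -0.0001
```

```bash
python3 look.py d13 side handle nozzle_mid; python3 look.py s13 scene handle
python3 - <<'E'
import cv2,numpy as np
a=cv2.imread("pics/d13.png")[60:380,120:420];b=cv2.imread("pics/s13.png")[60:260,220:420]
a=cv2.resize(a,None,fx=1.4,fy=1.4,interpolation=cv2.INTER_CUBIC);b=cv2.resize(b,(370,448),interpolation=cv2.INTER_CUBIC)
cv2.imwrite("pics/m13.png",np.hstack([a,b]))
from h import *
s=get_state();print(np.round(s["tool_pos"],4))
H=np.array([.5013,.1823]);hx=np.array([-.972,-.235]);d=np.array(s["tool_pos"][:2])-H;print(d@hx,d@np.array([.235,-.972]))
E
```

```text
16.85 [0.4435 0.1679 0.2896] [1.8062 1.0388 2.3639] -6.340808368524768e-05
handle [([254.1, 186.2, 308.8, 250.8], 0.64)]
nozzle_mid [([283.2, 266.0, 298.2, 297.0], 0.83)]
17.0 [0.4427 0.1676 0.2886] [0.5677 0.168  0.6393] 0.0001936614732899687
handle [([311.3, 130.5, 331.4, 187.8], 0.6)]
[0.4435 0.1678 0.2884]
0.059618288369911274 0.0005102834528170786
```

View pics/m13.png

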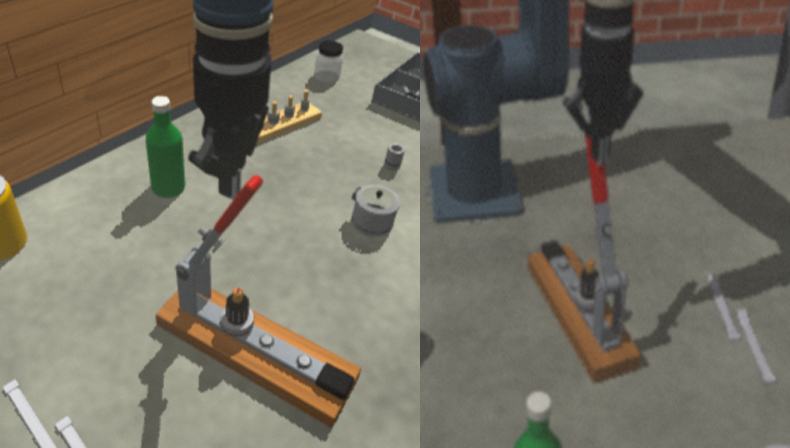

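Emit:
step_arm(rows=[-15,8,0,0,0,-29,17,0,0,0,-42,28,1,0,0,-55,40,1,0,0,-65,53,1,0,0,-75,67,1,0,0,-79,75,1,0,0,-79,75,1,0,0])

```text
t: 17.9
tool_pos: [0.3659, 0.1489, 0.2123]
tool_rot: [[0.968, -0.002, -0.252], [0.252, -0.001, 0.968], [-0.002, -1.0, -0.0]]
wrist_force: [0.8, -0.2, -0.0]
gripper_width: 0.0001
```

```bash
python3 look.py d14 side handle nozzle_mid;  python3 - <<'E'
import cv2,numpy as np
a=cv2.imread("pics/d14.png")[100:380,170:420]
a=cv2.resize(a,None,fx=2,fy=2,interpolation=cv2.INTER_CUBIC)
cv2.imwrite("pics/m14.png",a)
from h import *
s=get_state();print(np.round(s["tool_pos"],4))
H=np.array([.5013,.1823]);hx=np.array([-.972,-.235]);d=np.array(s["tool_pos"][:2])-H;print(d@hx,d@np.array([.235,-.972]))
E
```

```text
17.9 [0.3659 0.1489 0.2123] [ 0.7787 -0.1701 -0.033 ] 0.00013485150149050932
handle [([253.9, 239.0, 357.2, 265.2], 0.87)]
nozzle_mid [([279.9, 265.2, 298.0, 296.1], 0.62), ([224.5, 128.7, 253.1, 203.3], 0.17)]
[0.3669 0.1491 0.2137]
0.1383986509582807 0.0006926678612980596
```

View pics/m14.png

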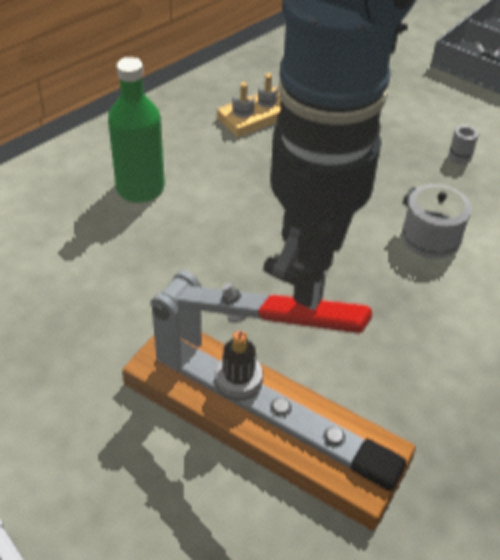

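Emit:
step_arm(rows=[-4,7,0,0,0,-7,14,0,0,0,-10,21,0,0,0,-12,27,0,0,0,-13,31,0,0,0,-13,31,0,0,0,-13,31,0,0,0])

```text
t: 18.75
tool_pos: [0.3531, 0.1456, 0.182]
tool_rot: [[0.968, -0.001, -0.252], [0.252, -0.0, 0.968], [-0.001, -1.0, 0.0]]
wrist_force: [-0.5, 0.3, 0.8]
gripper_width: 0.0001
```

```bash
python3 -c "
from h import *
s=get_state();print(s['tool_pos'],s['wrist_force'])"
```

```text
[0.35313441 0.14564672 0.18195083] [-0.52249601  0.33107595  0.77932377]
```

Emit:
step_arm(rows=[-1,3,0,0,0,-1.5,6,0,0,0,-2,9,0,0,0,-3,11,0,0,0,-3,11,0,0,0,-3,11,0,0,0])

```text
t: 19.35
tool_pos: [0.3505, 0.1449, 0.1711]
tool_rot: [[0.968, -0.001, -0.252], [0.252, -0.0, 0.968], [-0.001, -1.0, 0.0]]
wrist_force: [-0.5, 0.7, 0.2]
gripper_width: 0.0001
```

```bash
python3 look.py d15 side handle nozzle_mid;  python3 - <<'E'
import cv2,numpy as np
a=cv2.imread("pics/d15.png")[200:340,220:390]
a=cv2.resize(a,None,fx=4,fy=4,interpolation=cv2.INTER_CUBIC)
cv2.imwrite("pics/m15.png",a)
E
```

```text
19.35 [0.3505 0.1449 0.1711] [-0.4995  0.6691  0.2388] 0.00012203598520066594
handle [([250.9, 236.9, 366.9, 287.7], 0.9)]
nozzle_mid [([281.1, 267.7, 297.2, 296.0], 0.9), ([368.3, 191.2, 405.1, 229.9], 0.7), ([252.5, 240.2, 360.4, 291.7], 0.34)]
```

View pics/m15.png

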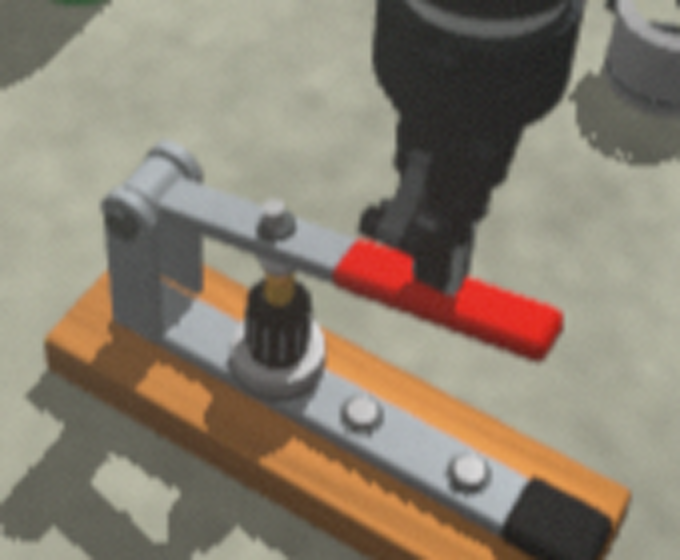

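Emit:
step_arm(rows=[0,1,0,0,0,0,2,0,0,0,0,2,0,0,0])

```text
t: 19.8
tool_pos: [0.3507, 0.145, 0.1693]
tool_rot: [[0.968, -0.0, -0.252], [0.252, -0.0, 0.968], [-0.0, -1.0, 0.0]]
wrist_force: [-0.3, 0.0, -0.4]
gripper_width: -0.0002
```

Emit:
step_arm(rows=[0,1,0,0,0,0,2,0,0,0,0,2,0,0,0])

```text
t: 20.1
tool_pos: [0.3507, 0.145, 0.1671]
tool_rot: [[0.968, -0.0, -0.252], [0.252, -0.0, 0.968], [-0.0, -1.0, -0.0]]
wrist_force: [0.7, 0.1, 0.2]
gripper_width: 0.0002
```

Emit:
step_arm(rows=[0,1,0,0,0,0,2,0,0,0,0,2,0,0,0])

```text
t: 20.4
tool_pos: [0.3507, 0.145, 0.1651]
tool_rot: [[0.968, -0.0, -0.252], [0.252, -0.0, 0.968], [-0.0, -1.0, 0.0]]
wrist_force: [-0.3, 0.3, -0.2]
gripper_width: -0.0001
```

Emit:
step_arm(rows=[0,1,0,0,0,0,2,0,0,0,0,2,0,0,0])

```text
t: 20.7
tool_pos: [0.3507, 0.145, 0.1631]
tool_rot: [[0.968, -0.0, -0.252], [0.252, -0.0, 0.968], [-0.0, -1.0, -0.0]]
wrist_force: [-1.0, 1.2, -0.2]
gripper_width: 0.0001
```

Emit:
step_arm(rows=[0,1,0,0,0,0,2,0,0,0,0,2,0,0,0])

```text
t: 21.0
tool_pos: [0.3507, 0.145, 0.1611]
tool_rot: [[0.968, -0.0, -0.252], [0.252, -0.0, 0.968], [-0.0, -1.0, 0.0]]
wrist_force: [-0.1, 0.4, 0.6]
gripper_width: 0.0002
```

Emit:
step_arm(rows=[0,1,0,0,0,0,1,0,0,0])

```text
t: 21.2
tool_pos: [0.3507, 0.145, 0.1602]
tool_rot: [[0.968, -0.0, -0.252], [0.252, -0.0, 0.968], [-0.0, -1.0, -0.0]]
wrist_force: [0.2, -0.1, -0.2]
gripper_width: 0.0003
```

Emit:
step_arm(rows=[0,1,0,0,0,0,1,0,0,0])

```text
t: 21.4
tool_pos: [0.3508, 0.145, 0.1592]
tool_rot: [[0.968, -0.0, -0.252], [0.252, -0.0, 0.968], [-0.0, -1.0, -0.0]]
wrist_force: [0.6, -0.4, 0.2]
gripper_width: -0.0
```

```bash
python3 look.py d16 side handle nozzle_mid;  python3 - <<'E'
import cv2,numpy as np
a=cv2.imread("pics/d16.png")[200:340,220:390]
a=cv2.resize(a,None,fx=4,fy=4,interpolation=cv2.INTER_CUBIC)
cv2.imwrite("pics/m16.png",a)
E
```

```text
21.4 [0.3508 0.145  0.1592] [ 0.5619 -0.4114  0.2113] -1.4019720263821473e-05
handle [([254.6, 239.3, 363.4, 292.9], 0.94), ([122.0, 327.8, 170.5, 400.6], 0.2)]
nozzle_mid [([280.6, 270.0, 295.2, 296.1], 0.56)]
```

View pics/m16.png

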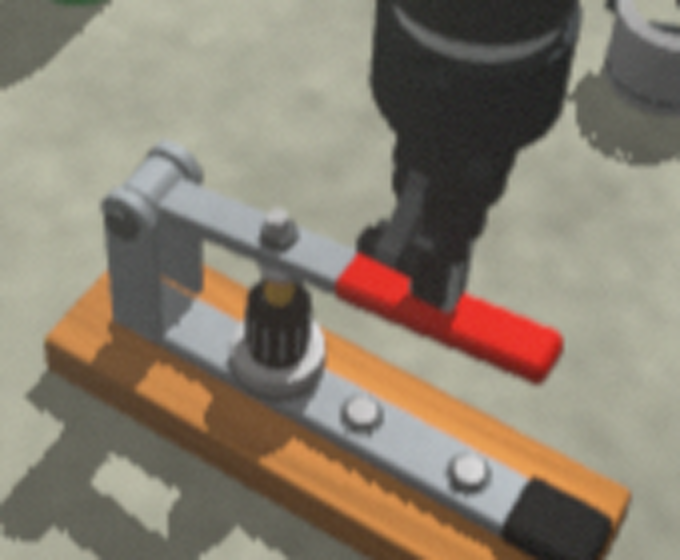

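Emit:
step_arm(rows=[0,1,0,0,0,0,1,0,0,0])

```text
t: 21.75
tool_pos: [0.3507, 0.145, 0.1582]
tool_rot: [[0.968, -0.0, -0.252], [0.252, 0.0, 0.968], [-0.0, -1.0, 0.0]]
wrist_force: [0.5, 0.0, 1.2]
gripper_width: 0.0
```

Emit:
step_arm(rows=[0,1,0,0,0,0,1,0,0,0])

```text
t: 21.95
tool_pos: [0.3507, 0.145, 0.1572]
tool_rot: [[0.968, -0.0, -0.252], [0.252, -0.0, 0.968], [-0.0, -1.0, -0.0]]
wrist_force: [-0.0, -0.9, 0.5]
gripper_width: -0.0001
```

Emit:
step_arm(rows=[0,1,0,0,0,0,1,0,0,0])

```text
t: 22.15
tool_pos: [0.3507, 0.145, 0.1562]
tool_rot: [[0.968, -0.0, -0.252], [0.252, 0.0, 0.968], [-0.0, -1.0, 0.0]]
wrist_force: [0.7, -0.1, 0.8]
gripper_width: -0.0001
```

Emit:
step_arm(rows=[0,1,0,0,0,0,1,0,0,0])

```text
t: 22.35
tool_pos: [0.3507, 0.145, 0.1552]
tool_rot: [[0.968, -0.0, -0.252], [0.252, 0.0, 0.968], [-0.0, -1.0, 0.0]]
wrist_force: [-1.3, 0.1, 1.2]
gripper_width: -0.0001
```

Emit:
step_arm(rows=[0,1,0,0,0,0,1,0,0,0])

```text
t: 22.55
tool_pos: [0.3507, 0.145, 0.1542]
tool_rot: [[0.968, -0.0, -0.252], [0.252, -0.0, 0.968], [-0.0, -1.0, -0.0]]
wrist_force: [0.0, -0.1, 0.9]
gripper_width: -0.0001
```

Emit:
step_arm(rows=[0,1,0,0,0,0,1,0,0,0])

```text
t: 22.75
tool_pos: [0.3507, 0.145, 0.1532]
tool_rot: [[0.968, -0.0, -0.252], [0.252, -0.0, 0.968], [-0.0, -1.0, 0.0]]
wrist_force: [0.1, -0.0, 0.3]
gripper_width: -0.0002
```

Emit:
step_arm(rows=[0,1,0,0,0,0,1,0,0,0])

```text
t: 22.95
tool_pos: [0.3507, 0.145, 0.1522]
tool_rot: [[0.968, -0.0, -0.252], [0.252, -0.0, 0.968], [-0.0, -1.0, 0.0]]
wrist_force: [-1.2, 0.2, 0.0]
gripper_width: 0.0
```

Emit:
step_arm(rows=[0,1,0,0,0,0,1,0,0,0])

```text
t: 23.15
tool_pos: [0.3507, 0.145, 0.1512]
tool_rot: [[0.968, -0.0, -0.252], [0.252, -0.0, 0.968], [-0.0, -1.0, -0.0]]
wrist_force: [-0.2, 0.2, 1.1]
gripper_width: 0.0001
```

Emit:
step_arm(rows=[0,1,0,0,0,0,1,0,0,0])

```text
t: 23.35
tool_pos: [0.3507, 0.145, 0.1502]
tool_rot: [[0.968, -0.0, -0.252], [0.252, -0.0, 0.968], [-0.0, -1.0, 0.0]]
wrist_force: [-0.6, -0.6, 0.3]
gripper_width: -0.0003
```

Emit:
step_arm(rows=[0,1,0,0,0,0,1,0,0,0])

```text
t: 23.55
tool_pos: [0.3507, 0.145, 0.1493]
tool_rot: [[0.968, -0.0, -0.252], [0.252, -0.0, 0.968], [-0.0, -1.0, -0.0]]
wrist_force: [-0.1, 0.1, -0.2]
gripper_width: -0.0002
```

```bash
python3 look.py d17 side handle nozzle_mid;  python3 - <<'E'
import cv2,numpy as np
a=cv2.imread("pics/d17.png")[200:340,220:390]
a=cv2.resize(a,None,fx=4,fy=4,interpolation=cv2.INTER_CUBIC)
cv2.imwrite("pics/m17.png",a)
E
```

```text
23.55 [0.3507 0.145  0.1493] [-0.1242  0.0752 -0.2477] -0.00018138218057439455
handle [([253.3, 238.7, 361.7, 298.3], 0.64)]
nozzle_mid [([281.7, 269.9, 299.0, 295.2], 0.51)]
```

View pics/m17.png

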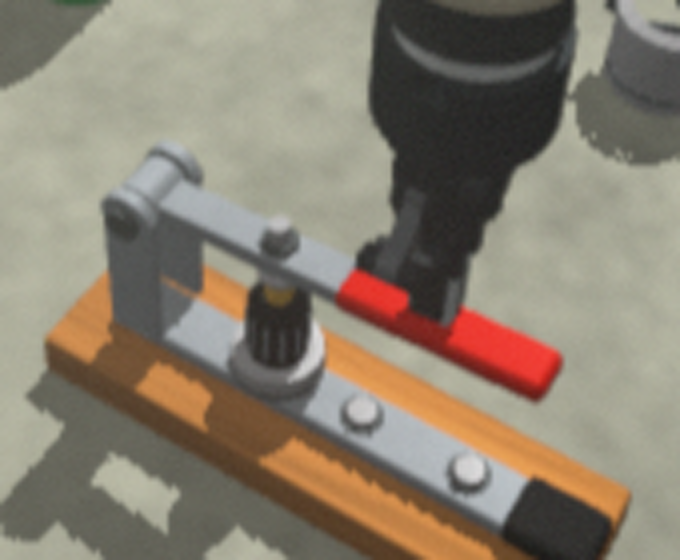

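Emit:
step_arm(rows=[0,1,0,0,0,0,1,0,0,0])

```text
t: 23.9
tool_pos: [0.3507, 0.145, 0.1485]
tool_rot: [[0.968, 0.0, -0.252], [0.252, -0.0, 0.968], [0.0, -1.0, -0.0]]
wrist_force: [-1.7, -0.5, 2.2]
gripper_width: 0.0001
```

Emit:
step_arm(rows=[0,1,0,0,0,0,1,0,0,0])

```text
t: 24.1
tool_pos: [0.3507, 0.145, 0.1478]
tool_rot: [[0.968, 0.0, -0.252], [0.252, 0.0, 0.968], [0.0, -1.0, -0.0]]
wrist_force: [-1.4, 0.7, 4.4]
gripper_width: -0.0003
```

Emit:
step_arm(rows=[0,1,0,0,0,0,1,0,0,0])

```text
t: 24.3
tool_pos: [0.3506, 0.145, 0.1472]
tool_rot: [[0.968, 0.0, -0.252], [0.252, 0.0, 0.968], [0.0, -1.0, -0.0]]
wrist_force: [-3.2, -1.0, 7.6]
gripper_width: 0.0002
```

Emit:
step_arm(rows=[0,1,0,0,0,0,1,0,0,0])

```text
t: 24.5
tool_pos: [0.3506, 0.145, 0.1466]
tool_rot: [[0.968, 0.0, -0.252], [0.252, 0.0, 0.968], [0.0, -1.0, -0.0]]
wrist_force: [-3.6, -0.4, 8.1]
gripper_width: 0.0001
```

Emit:
step_arm(rows=[0,1,0,0,0,0,1,0,0,0])

```text
t: 24.7
tool_pos: [0.3506, 0.145, 0.146]
tool_rot: [[0.968, 0.001, -0.252], [0.252, 0.0, 0.968], [0.001, -1.0, -0.0]]
wrist_force: [-4.5, -1.0, 10.3]
gripper_width: -0.0
```

Emit:
step_arm(rows=[0,1,0,0,0,0,1,0,0,0])

```text
t: 24.9
tool_pos: [0.3505, 0.1449, 0.1452]
tool_rot: [[0.968, 0.001, -0.252], [0.252, -0.0, 0.968], [0.001, -1.0, -0.0]]
wrist_force: [-5.0, -1.0, 11.9]
gripper_width: 0.0
```

Emit:
step_arm(rows=[0,1,0,0,0,0,1,0,0,0])

```text
t: 25.1
tool_pos: [0.3504, 0.1449, 0.1441]
tool_rot: [[0.968, 0.0, -0.252], [0.252, -0.0, 0.968], [0.0, -1.0, -0.0]]
wrist_force: [-4.7, -1.0, 10.3]
gripper_width: -0.0
```

Emit:
step_arm(rows=[0,1,0,0,0,0,1,0,0,0])

```text
t: 25.3
tool_pos: [0.3508, 0.145, 0.1415]
tool_rot: [[0.968, 0.0, -0.252], [0.252, 0.0, 0.968], [0.0, -1.0, -0.0]]
wrist_force: [-0.4, 0.5, 1.4]
gripper_width: 0.0003
```

Emit:
step_arm(rows=[0,0.7,0,0,0,0,0.7,0,0,0,0,-5,0,0,0,0,-15,0,0,0,0,-30,0,0,0,0,-60,0,0,0,0,-100,0,0,0,0,-120,0,0,0])

```text
t: 26.1
tool_pos: [0.352, 0.1453, 0.266]
tool_rot: [[0.968, 0.006, -0.252], [0.252, 0.001, 0.968], [0.006, -1.0, -0.0]]
wrist_force: [-0.7, -0.7, -1.2]
gripper_width: 0.0
```

```bash
python3 look.py d18 side handle nozzle_mid tip_top;  python3 - <<'E'
import cv2,numpy as np
a=cv2.imread("pics/d18.png")[200:340,220:390]
a=cv2.resize(a,None,fx=4,fy=4,interpolation=cv2.INTER_CUBIC)
cv2.imwrite("pics/m18.png",a)
E
```

```text
26.1 [0.352  0.1453 0.266 ] [-0.6669 -0.7418 -1.1613] 1.2420471655149928e-05
handle [([253.1, 239.9, 360.8, 302.0], 0.96), ([280.9, 271.4, 300.0, 294.7], 0.38)]
nozzle_mid []
tip_top []
```

View pics/m18.png

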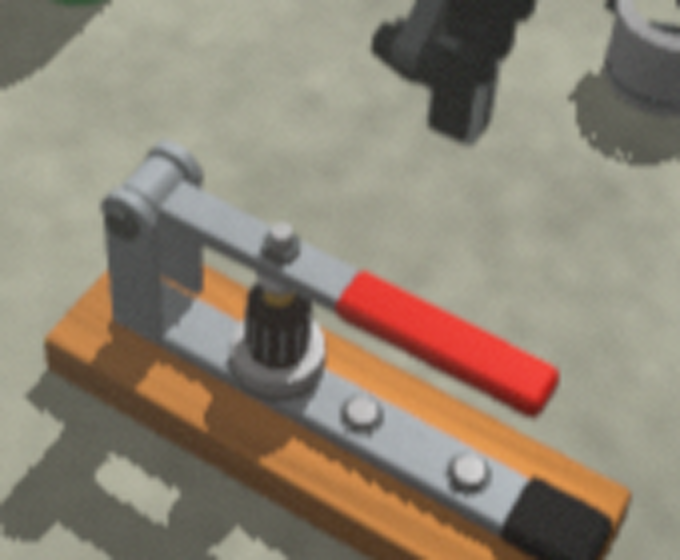

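Emit:
step_arm(rows=[0,0,0,0,0,0,0,0,0,0,0,30,0,0,0,0,60,0,0,0,0,90,0,0,0,0,110,0,0,0,0,116,0,0,0,0,116,0,0,0])

```text
t: 27.1
tool_pos: [0.3494, 0.1447, 0.1438]
tool_rot: [[0.968, -0.003, -0.252], [0.252, -0.001, 0.968], [-0.003, -1.0, 0.0]]
wrist_force: [-0.6, 0.5, 0.9]
gripper_width: 0.0002
```

Emit:
step_arm(rows=[0,1,0,0,0,0,2,0,0,0,0,3,0,0,0,0,3,0,0,0])

```text
t: 27.5
tool_pos: [0.3512, 0.1451, 0.143]
tool_rot: [[0.968, 0.001, -0.252], [0.252, 0.0, 0.968], [0.001, -1.0, -0.0]]
wrist_force: [0.1, -0.5, -0.5]
gripper_width: -0.0
```

Emit:
step_arm(rows=[0,1,0,0,0,0,1,0,0,0])

```text
t: 27.7
tool_pos: [0.3508, 0.145, 0.1414]
tool_rot: [[0.968, 0.0, -0.252], [0.252, 0.0, 0.968], [0.0, -1.0, 0.0]]
wrist_force: [0.6, 0.5, 0.4]
gripper_width: -0.0002
```

Emit:
step_arm(rows=[0,1,0,0,0,0,1,0,0,0])

```text
t: 27.9
tool_pos: [0.3506, 0.145, 0.1402]
tool_rot: [[0.968, -0.0, -0.252], [0.252, -0.0, 0.968], [-0.0, -1.0, 0.0]]
wrist_force: [-0.0, 0.1, -0.4]
gripper_width: -0.0001
```

Emit:
step_arm(rows=[0,0.7,0,0,0,0,0.7,0,0,0])

```text
t: 28.1
tool_pos: [0.3507, 0.145, 0.1396]
tool_rot: [[0.968, -0.0, -0.252], [0.252, -0.0, 0.968], [-0.0, -1.0, -0.0]]
wrist_force: [0.2, -0.3, -0.6]
gripper_width: 0.0001
```

Emit:
step_arm(rows=[0,-10,0,0,0,0,-40,0,0,0,0,-80,0,0,0,0,-120,0,0,0,0,-120,0,0,0,0,-120,0,0,0])

```text
t: 28.7
tool_pos: [0.3518, 0.1452, 0.2615]
tool_rot: [[0.968, 0.004, -0.252], [0.252, 0.001, 0.968], [0.004, -1.0, -0.0]]
wrist_force: [0.8, 0.3, -0.6]
gripper_width: -0.0001
```

```bash
python3 look.py d19 side handle nozzle_mid;python3 look.py s19 scene nozzle_mid;  python3 - <<'E'
import cv2,numpy as np
a=cv2.imread("pics/d19.png")[200:340,220:390];b=cv2.imread("pics/s19.png")[130:260,110:430]
cv2.imwrite("pics/m19.png",np.hstack([cv2.resize(a,(340,280)),cv2.resize(b,(455,280))]))
E
```

```text
28.7 [0.3518 0.1452 0.2615] [ 0.7575  0.2508 -0.6495] -7.763704841383833e-05
handle [([254.2, 238.2, 363.5, 304.5], 0.91), ([159.2, 357.3, 207.7, 419.6], 0.24)]
nozzle_mid [([282.1, 273.4, 297.7, 294.9], 0.69)]
28.85 [0.3502 0.1449 0.2585] [-0.4069  0.6765 -0.74  ] 0.00012966552275000466
nozzle_mid [([190.7, 203.1, 213.0, 226.1], 0.33)]
```

View pics/m19.png

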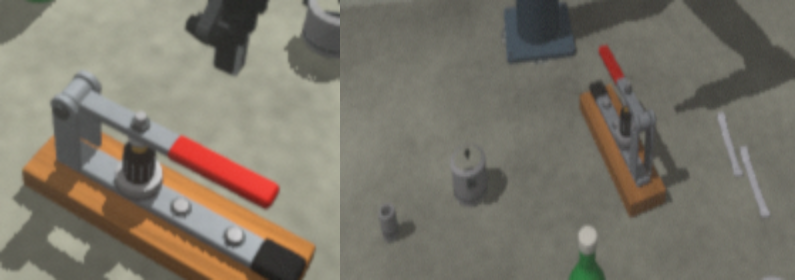

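Nozzle stands in the cup under the lowered handle, the robot is clear, and the bystanders stand where they were.

```bash
python3 -c "
from station import *
print(finish_job())"
```

```text
the job is handed in; nothing more can be done
None
```

I gripped the nozzle, stood it in the press cup tip up and let it go. Then I swung the red handle over with the closed fingers, pressed in 1 mm steps until the tip snapped, eased off and lifted clear. The job was handed in at about 29 s of the 66 s; `finish_job` gave no verdict.

- **Placing:** the foot met the pocket floor with about 2 N at the expected height. After I let go, the wrist and side pictures showed the nozzle upright in the cup.
- **Pressing:** contact began with the handle at about 0.05 rad. The force at the handle peaked at about 12 N, or about 13 N counting its sideways part. That is roughly 27–29 N on the tip, well under the 45 N crush limit. It then fell to about 1 N.
- **Tip home:** I pressed lightly a second time, to about 4 mm of tip travel from first contact, and felt no resistance. The handle also stayed down after I released it. Both mean the tip is held home. I judged this from force and handle position, because the ram hides the tip from the cameras.
- **End state:** the last pictures show the nozzle in the cup, the robot clear, and the pot, socket, bottle and levers where they were. I compared those by eye and did not measure them.
- **Checks that disagreed:** the last nozzle search in the scene picture returned only a low-confidence box (0.33), on the grease pot; the one in the side picture was correct. Estimates of how far off-centre the nozzle sat in the fingers ranged from 1 to 4 mm, but the foot went into the pocket without jamming.

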